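# Break the lid stay and shut the driver chest

### The job

The lid of the blue chest is propped open by a folding stay on its right-hand side. Push the stay's orange knee knob down to break the joint, then lower the lid gently by hand until it is fully shut; do not let it fall or slam, and leave the tape roll and the timber block beside the chest where they are.

Things in the scene. Friction and masses are not known exactly. Their poses are not given: they have to be found in the camera images.
- chest: Blue open-topped chest, fixed to the bench, 200 mm deep (its x) by 280 mm wide (its y), 100 mm high. Origin at the centre of its underside on the bench, x from its front towards the lid's hinge, z up; it stands at another place and yaw (up to 0.3 rad) each time. Its right-hand side (-y) carries the stay.
- lid (a joint): Opening of the lid in rad: 0 shut, 1.42 propped open at the start. The lid is a grey slab 200 x 280 x 12 mm, 0.6 to 0.85 kg, hinged on the chest's rear rim. Its hinge is stiff enough to keep the lid where it is left while nearly upright (above about 1.2 rad); lower down it falls unless it is held.
- lid_hinge (a point): A point on the lid's hinge line, in its middle, at the height of the chest's rim (100 mm); the hinge line runs along the chest's y axis.
- lid_handle (a point): Centre of the lid's handle: a yellow round bar, 14 mm thick, 120 mm long, parallel to the hinge line, held 40 mm beyond the lid's front edge in the lid's plane by two brackets 110 mm apart. 240 mm from the hinge line and 6 mm above it when shut (in front of the chest, 107 mm high); 0.34 m high at the start. It can be pinched from above at any lid angle and turns in a light grip (12 N).
- knee_knob (a point): Centre of the orange knob on the knee of the stay: a cylinder 22 mm in diameter and 34 mm long, its axis along the chest's y, sticking out sideways from the stay. At the start about 132 mm high and 26 mm in front of the chest's middle.
- stay_foot (a point): Pivot of the stay's lower bar on the chest's right-hand side, 94 mm high, 80 mm in front of the chest's middle. The knee goes round this pivot at 66 mm; the upper bar runs on from the knee, back and up to the lid's edge (pivot 100 mm from the hinge).
- stay_knee (a joint): Bend of the stay's knee in rad: -0.10 locked just past straight (start), 0 straight, positive when broken (knee gone down and towards the chest's rear), about 2.7 with the lid shut. A push of about 3 N down on the knob breaks it; moving the knob 20 mm bends it to about 0.5, and it stays as left. While it is locked the lid cannot be lowered.
- tape_roll: Cream roll of masking tape, 104 mm in diameter, 45 mm high, lying beside the chest on its left. Origin at the centre of its underside. Bystander.
- timber_block: Pale timber block, 60 x 90 x 45 mm high, lying beside the chest on its right, near the stay. Origin at the centre of its underside. Bystander.

How it is judged:
On the way:
1. the stay is broken at its knee (bent by more than 0.25 rad) with the lid still up (above 1.0 rad) (value of joint stay_knee above 0.25 rad and value of joint lid above 1 rad), for 0.2 s.
At the end, for the whole second after the job is handed in: The lid lies shut on the chest (less than 0.03 rad open, about 7 mm at the handle) and at rest, the stay folded (knee bent by more than 2.2 rad) (value of joint lid below 0.03 rad and velocity of joint lid between -0.05 and 0.05 rad/s and value of joint stay_knee above 2.2 rad); the robot touches nothing.
It fails at once if the lid falls: it closes faster than 2 rad/s (velocity of joint lid below -2 rad/s).
It fails at once if the tape roll is moved by more than 30 mm (distance of tape_roll from where it was at the start of the episode above 0.03 m).
It fails at once if the timber block is moved by more than 30 mm (distance of timber_block from where it was at the start of the episode above 0.03 m).
It also fails if it takes over 61 s, if anything falls off the work surface, if the arm or the gripper's body presses on something with over 40 N, if the wrist force passes 120 N, or if a joint passes its speed limit or range.

### The arm

A 6-joint arm with a two-finger parallel gripper is mounted at the origin on the work surface. World frame = base frame: x ahead of the robot, y to its left, z up, the work surface at z = 0. Lengths are in m, angles in rad, forces in N, time in s.
With the tool pointing down it reaches from about 0.25 to 0.725 m from the base axis. Payload 4 kg.
Tool frame: the origin (TCP) lies on the centre line of the jaws, within the pads' length; the fingertips stand 14 mm ahead of it and the grasp point (between the pads) lies 5 mm behind it; z points along the fingers, x is the direction in which the jaws open and shut, and the axes are right-handed (so a half turn about z gives the same grasp; the last joint's range is limited). The gripper opens to 85 mm and grips with 20 to 120 N. Pads are 22 mm wide; open, the fingers measure 114 mm over their backs; the gripper's body (76 mm by 85 mm) begins 54 mm behind the grasp point. The pads swing forward as they close: fully open they stand 13 mm farther back than shut.
Start: joints at [1.276, 0.241, 0.005, 1.335, 0, 1.571], TCP at [0.145, 0.478, 0.245] pointing down, gripper open.
Joint ranges: [-2.72, 2.72], [-1.05, 1.87], [-1.09, 1.28], [-1.99, 2.15], [-1.42, 1.44], [-3.14, 3.14]. Speed limits (rad/s): [2.79, 2.79, 3.14, 3.14, 3.14, 3.14].

### API

Orientations are given as a unit quaternion [x, y, z, w].
In Python, from workcell import bot gives the robot as it stands.
- The arm moves only by the tool play_rows, never from a script. Its argument "motion" is a list of rows, each an object with "fingers": the closure, from -1 (fully open) to 1 (shut), so that 0 is half open; "translation": the shift along the tool's x, y, z in cm, a list of three; "roll": the turn about the tool's z in degrees. A call has 1 to 20 rows; each row is the pose to reach, as a shift and turn from the pose commanded when the call began, along the tool's axes at that moment; what a row does not reach only later rows make up. A row lasts 1/12 s, in which the tool goes at most 41.7 mm and 7.16 degrees, less where a joint would pass 70% of its speed; a pose out of reach is approached as far as the arm can. A call with a gripper value outside its range is refused whole. The fingers move at their own pace and stop on an object; the grip force is fixed at half the most. Time passes only in rows, so rows that repeat a pose let the fingers close. It gives the time, the measured TCP pose, the force and the opening at its end, in the units of the state.
- bot.get_obs(): the state, without advancing time (a new reading comes with each control period).
- bot.camera(name): name is "scene" or "top" or "wrist"; returns a dict with "pixels" (384x512x3 uint8, red, green, blue), "intrinsics" (3x3 intrinsics, pixels), "world_to_cam" (4x4, takes a point from world to camera coordinates). Camera axes: x right, y down, z forward; pixel columns grow to the right and rows downward; lengths in m; the calibration is good to about 2 mm. A picture is of the moment at which its call begins. There is no depth.
- bot.job_done(): hands the job in, once; it reports no verdict.
The state is a dict: "clock": time; "joint_pos": joint angles; "joint_vel": joint speeds; "tau": joint torques, N m; "eef_pos": TCP position; "tool_rot": TCP orientation; "ft_force": force on the tool from outside, world axes, zero at the start; "ft_torque": the same for the moment, N m; "grip_width": finger opening in m.
Only numpy, scipy, OpenCV 4.12 (cv2) and the standard library are available. Lean on these libraries where they do the work, as an engineer would, in place of code of your own. Each camera call takes 0.05 s, during which the arm holds its last target. There are 200 camera calls.

## Working session

There is one attempt and no reset: what is moved stays moved. The work goes in short steps, Python scripts to look and compute and a tool call to move; the robot and the scene stay as the last step left them, time stands still between calls to the robot, and variables do not carry over. Pictures are saved under pics/ and viewed, about 8 in all and at most 12, crops included, and the job is handed in when it is done.

Besides the shell and the picture viewer there is one more tool, called after "Call:" as name(argument=value, ...), one argument or row to a line, values as JSON. play_rows: Moves the arm, as the interface text tells. Its arguments: {"type":"object","properties":{"motion":{"type":"array","items":{"type":"object","properties":{"fingers":{"type":"number"},"translation":{"type":"array","items":{"type":"number"}},"roll":{"type":"number"}}}}},"required":["motion"]}

```bash
mkdir -p pics; cat > h.py <<'E'
import numpy as np, cv2
from workcell import bot
def shot(n,f):
    c=bot.camera(n); cv2.imwrite(f,c["pixels"][:,:,::-1]); return c
def ray(c,u,v):
    T=np.array(c["world_to_cam"]);R=T[:3,:3];t=T[:3,3]
    d=R.T@np.linalg.inv(c["intrinsics"])@np.array([u,v,1.]); return -R.T@t,d/np.linalg.norm(d)
def onz(c,u,v,z):
    o,d=ray(c,u,v); return o+d*(z-o[2])/d[2]
def tri(rs):
    A=sum(np.eye(3)-np.outer(d,d) for o,d in rs); b=sum((np.eye(3)-np.outer(d,d))@o for o,d in rs)
    return np.linalg.solve(A,b)
def proj(c,p):
    q=np.array(c["world_to_cam"])@np.append(p,1); q=np.array(c["intrinsics"])@q[:3]; return q[:2]/q[2]
E
python3 - <<'E'
from h import *
import pickle
ims=[]
for n in ["scene","top"]:
    c=shot(n,f"pics/{n}0.png"); pickle.dump({k:np.array(c[k]) for k in("pixels","intrinsics","world_to_cam")},open(n+"0.pkl","wb"))
    o,d=ray(c,256,192); print(n,o,d)
    hsv=cv2.cvtColor(c["pixels"],cv2.COLOR_RGB2HSV)
    for nm,lo,hi in [("orange",(5,150,100),(16,255,255)),("yellow",(20,150,100),(32,255,255)),("blue",(95,120,50),(125,255,255))]:
        m=cv2.inRange(hsv,lo,hi); k,_,s,ce=cv2.connectedComponentsWithStats(m)
        print(nm,[(s[i].tolist(),ce[i].round(1).tolist()) for i in range(1,k) if s[i,4]>30])
print(bot.get_obs())
E
```

```text
scene [ 1.27542203 -0.12561225  0.8792637 ] [-0.65055749  0.16310538 -0.74173553]
orange [([354, 133, 29, 7, 112], [368.3, 136.1]), ([218, 204, 13, 10, 87], [224.1, 208.3]), ([397, 205, 68, 60, 1351], [439.7, 232.3]), ([383, 233, 18, 12, 48], [391.7, 237.8])]
yellow [([282, 135, 50, 24, 330], [306.6, 146.5])]
blue [([413, 0, 99, 112, 6369], [475.9, 49.1]), ([443, 101, 19, 25, 269], [451.8, 112.8]), ([424, 104, 16, 23, 194], [431.1, 115.0]), ([493, 131, 19, 50, 492], [505.1, 157.5]), ([431, 133, 16, 23, 205], [438.2, 144.0]), ([451, 132, 19, 25, 255], [459.6, 144.3]), ([338, 159, 5, 48, 129], [340.0, 182.3]), ([226, 184, 29, 33, 426], [242.6, 198.1]), ([273, 187, 7, 47, 156], [276.1, 208.8]), ([351, 195, 159, 113, 8171], [422.5, 254.3]), ([229, 210, 30, 36, 307], [246.6, 225.7]), ([287, 214, 54, 34, 706], [315.1, 232.1]), ([0, 256, 31, 30, 741], [13.2, 270.9]), ([211, 325, 169, 59, 4576], [315.2, 361.2])]
top [0.33827478 0.03508378 1.1882024 ] [ 0.23041979  0.01074461 -0.973032  ]
orange [([243, 0, 24, 82, 1571], [254.8, 40.7]), ([274, 0, 22, 80, 1458], [285.1, 38.3]), ([305, 0, 21, 8
[... 673 characters left out ...]
3, 29, 298], [5.0, 243.8])]
{'clock': 0.1, 'joint_pos': array([1.27602145e+00, 2.41324454e-01, 3.85748197e-03, 1.33522490e+00,
       9.06442680e-06, 1.57079438e+00]), 'joint_vel': array([ 0.0023201 , -0.00182171,  0.00332927,  0.00175624,  0.00012934,
       -0.00095314]), 'tau': array([-4.12686495e-04, -3.73138046e+01,  2.53009593e+01,  1.08412182e-02,
       -7.39224242e-05,  8.60635083e-06]), 'eef_pos': array([0.14509996, 0.4779084 , 0.244508  ]), 'tool_rot': array([ 8.03281217e-01,  5.95599185e-01, -7.64026743e-04,  5.60849230e-04]), 'ft_force': array([-0.90328127, -0.41743711, -0.40462108]), 'ft_torque': array([-0.01195353, -0.0052115 ,  0.02168128]), 'grip_width': 0.08568240157551951}
```

```bash
python3 -c "
import cv2,numpy as np
a=[cv2.imread(f'pics/{n}0.png') for n in('scene','top')]
cv2.imwrite('pics/both.png',cv2.resize(np.vstack(a),(512,768))[:,:]) 
"
```

```text
(no output)
```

View pics/scene0.png

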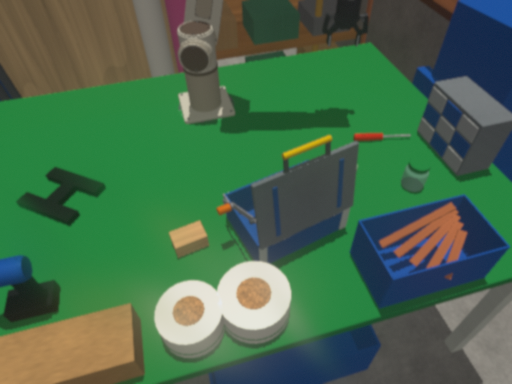

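View pics/top0.png

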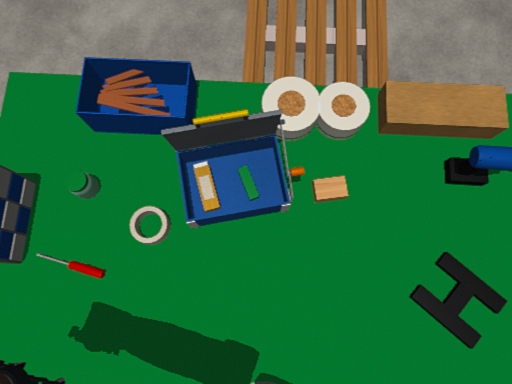

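The scene view shows the knob at about (224,208) and the yellow handle at (307,146). In the top view the knob is at (297,171), the handle at (220,117), the front rim corners near (190,223) and (291,208), the block at (331,188) and the tape roll at (149,224).

```bash
cat > m.py <<'E'
from h import *
import pickle
s,t=[pickle.load(open(n+"0.pkl","rb")) for n in("scene","top")]
def rect(c,lo,hi,box):
    x,y,w,h=box; hsv=cv2.cvtColor(c["pixels"],cv2.COLOR_RGB2HSV); m=cv2.inRange(hsv,lo,hi)[y:y+h,x:x+w]
    p=np.argwhere(m)[:,::-1].astype(np.float32)+[x,y]; return p.astype(np.float32)
K=tri([ray(s,224.1,208.3),ray(t,296.9,171.2)])
print("knob",K,proj(s,K),proj(t,K))
r={}
for n,c,b in(("s",s,(280,133,55,28)),("t",t,(190,108,62,20))):
    p=rect(c,(20,120,80),(34,255,255),b); v=cv2.minAreaRect(p); print(n,v)
    bx=cv2.boxPoints(v); bx=bx[np.argsort(bx[:,0])]; r[n]=(bx[:2].mean(0),bx[2:].mean(0))
# scene left = robot right = top right
E1=tri([ray(s,*r["s"][0]),ray(t,*r["t"][1])]);E2=tri([ray(s,*r["s"][1]),ray(t,*r["t"][0])])
H=(E1+E2)/2; d=E2-E1; yaw=np.arctan2(-d[0],d[1]); print("ends",E1,E2,np.linalg.norm(d),"mid",H,"yaw",yaw)
for u,v in((192,223),(290,208)): print("rim",onz(t,u,v,.1))
a,b=onz(t,192,223,.1),onz(t,290,208,.1); d=a-b; print(np.linalg.norm(d),np.arctan2(-d[0],d[1]))
hx=np.array([np.cos(yaw),np.sin(yaw)]);hy=np.array([-hx[1],hx[0]])
# handle at 1.42: 0.24 from hinge
Hi=H[:2]+hx*(.24*np.cos(1.42)-.0)   # handle in front of hinge
hinge=H[:2]+hx*(.24*np.cos(1.42)+.006*np.sin(1.42)*-1)
print("hinge",hinge,"centre",hinge-hx*.1, "knob in chest",[(K[:2]-hinge+hx*.1)@hx,(K[:2]-hinge+hx*.1)@hy], "rim mid front->centre",(a+b)[:2]/2+hx*.1)
print("block",onz(t,331,187,.045),"tape",onz(t,149,224,.045))
E
python3 m.py
```

```text
knob [ 0.65029522 -0.05609998  0.13209145] [223.32440429 208.35718778] [296.16182027 171.05784981]
s ((306.6859130859375, 146.70556640625), (6.920638084411621, 52.358951568603516), 68.42869567871094)
t ((220.03334045410156, 116.69430541992188), (6.505105972290039, 55.420127868652344), 80.27242279052734)
ends [0.71939382 0.07278395 0.33763753] [0.69187087 0.19233745 0.33811822] 0.12268163301505924 mid [0.70563235 0.1325607  0.33787788] yaw 0.2262721223568683
rim [0.50355525 0.21156632 0.1       ]
rim [ 0.5568479  -0.04531433  0.1       ]
0.2623504847375952 0.20455894341789913
hinge [0.73498672 0.1393185 ] centre [0.63753577 0.11688387] knob in chest [np.float64(-0.026374068495186708), np.float64(-0.17143694898698297)] rim mid front->centre [0.62765252 0.10556062]
block [ 0.63408635 -0.1630939   0.045     ] tape [0.50308958 0.33940833 0.045     ]
```

Geometry agrees with the spec: handle height 0.338 m, knob 26 mm in front of the chest's middle, yaw about 0.226. I'm moving in front of the knob with the jaws shut.

Call:
play_rows(
  motion=[
    {"translation": [-42.6, 44.8, 0], "roll": 60, "fingers": 1},
    {"translation": [-42.6, 44.8, 0], "roll": 60, "fingers": 1},
    {"translation": [-42.6, 44.8, 0], "roll": 60, "fingers": 1},
    {"translation": [-42.6, 44.8, 0], "roll": 60, "fingers": 1},
    {"translation": [-42.6, 44.8, 0], "roll": 60, "fingers": 1},
    {"translation": [-42.6, 44.8, 0], "roll": 60, "fingers": 1},
    {"translation": [-42.6, 44.8, 0], "roll": 60, "fingers": 1},
    {"translation": [-42.6, 44.8, 0], "roll": 60, "fingers": 1},
    {"translation": [-42.6, 44.8, 0], "roll": 60, "fingers": 1},
    {"translation": [-42.6, 44.8, 0], "roll": 60, "fingers": 1},
    {"translation": [-42.6, 44.8, 0], "roll": 60, "fingers": 1},
    {"translation": [-42.6, 44.8, 0], "roll": 60, "fingers": 1},
    {"translation": [-42.6, 44.8, 0], "roll": 60, "fingers": 1},
    {"translation": [-42.6, 44.8, 0], "roll": 60, "fingers": 1},
    {"translation": [-42.6, 44.8, 0], "roll": 60, "fingers": 1},
    {"translation": [-42.6, 44.8, 0], "roll": 60, "fingers": 1},
    {"translation": [-42.6, 44.8, 0], "roll": 60, "fingers": 1},
    {"translation": [-42.6, 44.8, 0], "roll": 60, "fingers": 1},
  ],
)

```text
clock: 1.6
eef_pos: [0.4495, -0.0592, 0.2447]
tool_rot: [0.994, 0.114, -0.001, -0.0]
ft_force: [-0.4, -0.4, -0.2]
grip_width: -0.0002
```

Call:
play_rows(
  motion=[
    {"translation": [19.9, 4.7, 0], "roll": 0, "fingers": 1},
    {"translation": [19.9, 4.7, 0], "roll": 0, "fingers": 1},
    {"translation": [19.9, 4.7, 0], "roll": 0, "fingers": 1},
    {"translation": [19.9, 4.7, 0], "roll": 0, "fingers": 1},
    {"translation": [19.9, 4.7, 0], "roll": 0, "fingers": 1},
    {"translation": [19.9, 4.7, 0], "roll": 0, "fingers": 1},
    {"translation": [19.9, 4.7, 0], "roll": 0, "fingers": 1},
    {"translation": [19.9, 4.7, 3], "roll": 0, "fingers": 1},
    {"translation": [19.9, 4.7, 6], "roll": 0, "fingers": 1},
    {"translation": [19.9, 4.7, 7.5], "roll": 0, "fingers": 1},
    {"translation": [19.9, 4.7, 7.5], "roll": 0, "fingers": 1},
    {"translation": [19.9, 4.7, 7.5], "roll": 0, "fingers": 1},
  ],
)

```text
clock: 2.6
eef_pos: [0.6528, -0.0589, 0.171]
tool_rot: [0.993, 0.115, -0.001, -0.0]
ft_force: [0.2, 1.0, 2.2]
grip_width: 0.0001
```

```bash
python3 - <<'E'
from h import *
c=shot("wrist","pics/w1.png"); 
s=shot("scene","pics/s1.png")
cv2.imwrite("pics/c1.png",np.hstack([c["pixels"][:,:,::-1][:, 56:456],cv2.resize(s["pixels"][120:280,160:327,::-1],(400,384))]))
print(bot.get_obs()["eef_pos"],bot.get_obs()["ft_force"])
E
```

```text
[ 0.65497527 -0.05943515  0.17324629] [-0.16850502 -0.77585256  0.49749901]
```

View pics/c1.png

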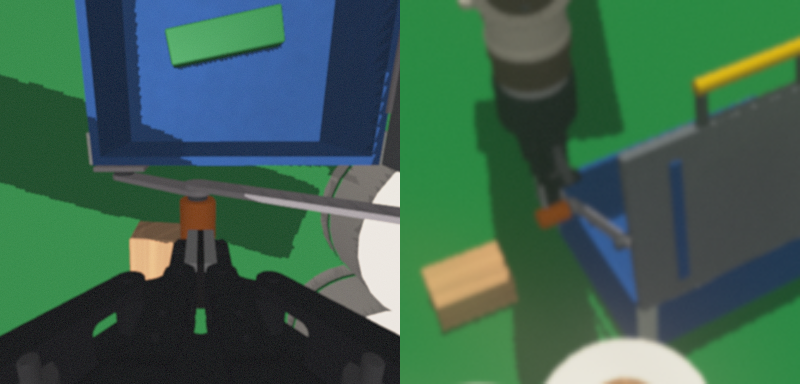

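The fingertips stand over the outer half of the knob (about (200,215) in the wrist half), clear of the stay and lid. Next I push down slowly with a slight drift to the rear.

Call:
play_rows(
  motion=[
    {"translation": [0, 0, 0.7], "roll": 0, "fingers": 1},
    {"translation": [0, 0, 1.2], "roll": 0, "fingers": 1},
    {"translation": [0, 0, 1.5], "roll": 0, "fingers": 1},
    {"translation": [0.1, 0, 1.8], "roll": 0, "fingers": 1},
    {"translation": [0.2, 0, 2.1], "roll": 0, "fingers": 1},
    {"translation": [0.3, 0, 2.4], "roll": 0, "fingers": 1},
    {"translation": [0.4, 0, 2.7], "roll": 0, "fingers": 1},
    {"translation": [0.5, 0, 3.0], "roll": 0, "fingers": 1},
    {"translation": [0.6, 0, 3.3], "roll": 0, "fingers": 1},
    {"translation": [0.6, 0, 3.3], "roll": 0, "fingers": 1},
    {"translation": [0.6, 0, 3.3], "roll": 0, "fingers": 1},
  ],
)

```text
clock: 3.62
eef_pos: [0.6588, -0.0588, 0.1356]
tool_rot: [0.993, 0.114, -0.002, -0.0]
ft_force: [-0.3, -0.9, 0.0]
grip_width: -0.0001
```

```bash
python3 - <<'E'
from h import *
s=shot("scene","pics/s2.png"); t=shot("top","pics/t2.png")
hsv=cv2.cvtColor(s["pixels"],cv2.COLOR_RGB2HSV); m=cv2.inRange(hsv,(5,150,100),(16,255,255))[190:250,200:260]
p=np.argwhere(m)[:,::-1].mean(0)+[200,190]; print("knob px",p, m.sum()/255)
# knob in plane chest y=-0.171
yaw=.226;hx=np.array([np.cos(yaw),np.sin(yaw),0]);hy=np.array([-hx[1],hx[0],0]);hin=np.array([.735,.1393,.1])
o,d=ray(s,*p); l=((-.171-(o-hin)@hy)/(d@hy)); P=o+l*d-hin; print("knob chest x,z",P@hx+.1,P[2]+.1)
for n,c,b in(("s",s,(260,130,90,60)),("t",t,(180,100,80,40))):
    x,y,w,h=b; hsv=cv2.cvtColor(c["pixels"],cv2.COLOR_RGB2HSV); m=cv2.inRange(hsv,(20,120,80),(34,255,255))[y:y+h,x:x+w]
    q=cv2.minAreaRect((np.argwhere(m)[:,::-1]+[x,y]).astype(np.float32)); print(n,q)
    if n=="s": a=ray(s,*q[0])
    else: H=tri([a,ray(t,*q[0])]); print("handle",H,"angle",np.arctan2(H[2]-.1,(hin-H)@hx))
print(bot.get_obs()["eef_pos"],bot.get_obs()["ft_force"])
E
```

```text
knob px [226.59016393 217.49180328] 61.0
knob chest x,z -0.012062608209385206 0.11006018420809505
s ((303.4482727050781, 144.1206817626953), (6.870728015899658, 51.994693756103516), 68.19859313964844)
t ((220.78868103027344, 122.17435455322266), (6.456462860107422, 56.06928253173828), 80.21759033203125)
handle [0.69349294 0.12953615 0.33550298] angle 1.391679787711632
[ 0.65916444 -0.05875852  0.13609788] [ 0.4514283  -0.13473692 -0.1838814 ]
```

Knob went from (-26, 132) to (-12, 110) mm in the chest frame and the lid is about 1.37 rad, so the stay is broken and the lid is still up. Next I go over the handle.

Call:
play_rows(
  motion=[
    {"translation": [-1, 0, -4], "roll": 0, "fingers": 1},
    {"translation": [-5, 0, -25], "roll": 0, "fingers": 1},
    {"translation": [-5, 0, -25], "roll": 0, "fingers": 1},
    {"translation": [-5, 0, -25], "roll": 0, "fingers": 1},
    {"translation": [-5, 0, -25], "roll": 0, "fingers": 1},
    {"translation": [-5, 0, -25], "roll": 0, "fingers": 1},
    {"translation": [-5, 0, -25], "roll": 0, "fingers": 1},
    {"translation": [-5, -17.5, -25], "roll": 0, "fingers": -0.2},
    {"translation": [-5, -17.5, -25], "roll": 0, "fingers": -0.2},
    {"translation": [-5, -17.5, -25], "roll": 0, "fingers": -0.2},
    {"translation": [-5, -17.5, -25], "roll": 0, "fingers": -0.2},
    {"translation": [-5, -17.5, -25], "roll": 0, "fingers": -0.2},
    {"translation": [-2, -17.5, -25], "roll": 0, "fingers": -0.2},
    {"translation": [1, -17.5, -25], "roll": 0, "fingers": -0.2},
    {"translation": [4, -17.5, -25], "roll": 0, "fingers": -0.2},
    {"translation": [6, -17.5, -25], "roll": 0, "fingers": -0.2},
    {"translation": [7.6, -17.5, -25], "roll": 0, "fingers": -0.2},
    {"translation": [7.6, -17.5, -25], "roll": 0, "fingers": -0.2},
    {"translation": [7.6, -17.5, -25], "roll": 0, "fingers": -0.2},
    {"translation": [7.6, -17.5, -25], "roll": 0, "fingers": -0.2},
  ],
)

```text
clock: 5.38
eef_pos: [0.6876, 0.1273, 0.3834]
tool_rot: [0.993, 0.114, 0.005, -0.0]
ft_force: [-0.1, -0.1, 1.0]
grip_width: 0.0516
```

```bash
python3 - <<'E'
from h import *
c=shot("wrist","pics/w3.png"); s=shot("scene","pics/s3.png")
cv2.imwrite("pics/c3.png",np.hstack([c["pixels"][:,:,::-1][:, 56:456],cv2.resize(s["pixels"][80:240,220:387,::-1],(400,384))]))
o=bot.get_obs();print(o["eef_pos"],o["tool_rot"],o["ft_force"],o["grip_width"],o["joint_pos"])
E
```

```text
[0.68733485 0.12737625 0.38524783] [ 9.93460510e-01  1.13995113e-01  6.41629416e-03 -3.99727312e-04] [-0.1153781   0.24385678  0.47435708] 0.05126152997777314 [ 1.83276523e-01  7.92089213e-01  1.27530958e+00  2.04115944e+00
 -8.75866765e-05  1.52558062e+00]
```

View pics/c3.png

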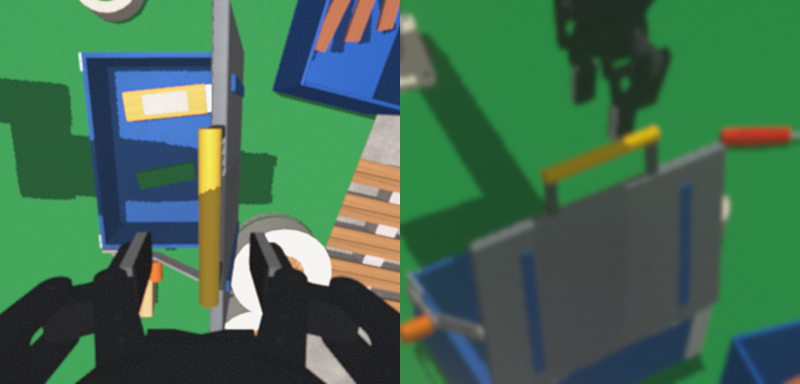

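The handle bar (wrist half, (209,128)–(209,305)) lies between the open jaws. I'm descending and gripping.

Call:
play_rows(
  motion=[
    {"translation": [0, 0, 1], "roll": 0, "fingers": -0.2},
    {"translation": [0.2, 0, 2], "roll": 0, "fingers": -0.2},
    {"translation": [0.4, 0, 3], "roll": 0, "fingers": -0.2},
    {"translation": [0.5, 0, 4], "roll": 0, "fingers": -0.2},
    {"translation": [0.5, 0, 5.3], "roll": 0, "fingers": -0.2},
    {"translation": [0.5, 0, 5.3], "roll": 0, "fingers": -0.2},
    {"translation": [0.5, 0, 5.3], "roll": 0, "fingers": -0.2},
    {"translation": [0.5, 0, 5.3], "roll": 0, "fingers": 0.3},
    {"translation": [0.5, 0, 5.3], "roll": 0, "fingers": 0.6},
    {"translation": [0.5, 0, 5.3], "roll": 0, "fingers": 0.75},
    {"translation": [0.5, 0, 5.3], "roll": 0, "fingers": 0.75},
    {"translation": [0.5, 0, 5.3], "roll": 0, "fingers": 0.75},
  ],
)

```text
clock: 6.48
eef_pos: [0.6934, 0.129, 0.3306]
tool_rot: [0.993, 0.114, 0.005, -0.0]
ft_force: [-0.4, -0.5, 5.7]
grip_width: 0.0121
```

```bash
python3 - <<'E'
from h import *
c=shot("wrist","pics/w4.png"); s=shot("scene","pics/s4.png")
cv2.imwrite("pics/c4.png",np.hstack([c["pixels"][:,:,::-1][:, 56:456],cv2.resize(s["pixels"][80:240,220:387,::-1],(400,384))]))
o=bot.get_obs();print(o["eef_pos"],o["tool_rot"],o["ft_force"],o["grip_width"],o["joint_pos"])
E
```

```text
[0.69341919 0.12897228 0.33055347] [ 9.93448368e-01  1.14156408e-01  5.34241109e-03 -3.37542633e-04] [-0.28354813 -0.14391181  5.41044909] 0.012280035232911848 [ 1.83921552e-01  7.20368365e-01  9.84711178e-01  1.82443318e+00
 -6.86918212e-05  1.52590259e+00]
```

View pics/c4.png

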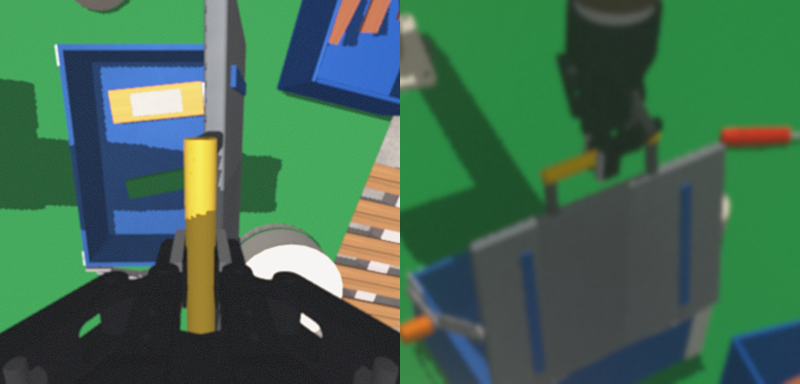

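The grip is on the bar, 12 mm wide and near its middle. I'll compute the lowering arc in tool axes.

```bash
cat > arc.py <<'E'
from h import *
import sys
from scipy.spatial.transform import Rotation as Ro
f0,f1,n=map(float,sys.argv[1:]); o=bot.get_obs(); R=Ro.from_quat(o["tool_rot"]).as_matrix()
hx=np.array([np.cos(.226),np.sin(.226),0]); hin=np.array([.735,.1393,.1])
P=lambda f: hin-hx*.24*np.cos(f)+[0,0,.24*np.sin(f)]
g=o["eef_pos"]+[0,0,.005]; print("off arc mm",((g-P(f0))*1e3).round(1),"phi meas",np.arctan2(g[2]-.1,(hin-g)@hx))
for f in np.linspace(f0,f1,int(n)+1)[1:]: print((R.T@(P(f)-P(f0))*100).round(2).tolist(),round(f,3))
E
python3 arc.py 1.392 0.9 18
```

```text
off arc mm [ 0.  -0.8 -0.6] phi meas 1.3909026528287973
[-0.65, -0.0, 0.12] 1.365
[-1.29, -0.0, 0.25] 1.337
[-1.92, -0.01, 0.41] 1.31
[-2.56, -0.01, 0.58] 1.283
[-3.19, -0.01, 0.77] 1.255
[-3.81, -0.01, 0.97] 1.228
[-4.43, -0.01, 1.2] 1.201
[-5.04, -0.01, 1.43] 1.173
[-5.64, -0.02, 1.69] 1.146
[-6.24, -0.02, 1.96] 1.119
[-6.83, -0.02, 2.25] 1.091
[-7.41, -0.02, 2.56] 1.064
[-7.98, -0.02, 2.88] 1.037
[-8.54, -0.03, 3.21] 1.009
[-9.1, -0.03, 3.56] 0.982
[-9.64, -0.03, 3.93] 0.955
[-10.18, -0.03, 4.31] 0.927
[-10.7, -0.03, 4.7] 0.9
```

Call:
play_rows(
  motion=[
    {"translation": [0, 0, 0], "roll": 0, "fingers": 1},
    {"translation": [-0.65, 0, 0.1], "roll": 0, "fingers": 1},
    {"translation": [-1.3, 0, 0.25], "roll": 0, "fingers": 1},
    {"translation": [-1.9, 0, 0.4], "roll": 0, "fingers": 1},
    {"translation": [-2.55, 0, 0.6], "roll": 0, "fingers": 1},
    {"translation": [-3.2, 0, 0.75], "roll": 0, "fingers": 1},
    {"translation": [-3.8, 0, 0.95], "roll": 0, "fingers": 1},
    {"translation": [-4.45, 0, 1.2], "roll": 0, "fingers": 1},
    {"translation": [-5.05, 0, 1.45], "roll": 0, "fingers": 1},
    {"translation": [-5.65, 0, 1.7], "roll": 0, "fingers": 1},
    {"translation": [-6.25, 0, 1.95], "roll": 0, "fingers": 1},
    {"translation": [-6.85, 0, 2.25], "roll": 0, "fingers": 1},
    {"translation": [-7.4, 0, 2.55], "roll": 0, "fingers": 1},
    {"translation": [-8.0, 0, 2.9], "roll": 0, "fingers": 1},
    {"translation": [-8.55, 0, 3.2], "roll": 0, "fingers": 1},
    {"translation": [-9.1, 0, 3.55], "roll": 0, "fingers": 1},
    {"translation": [-9.65, 0, 3.95], "roll": 0, "fingers": 1},
    {"translation": [-10.2, 0, 4.3], "roll": 0, "fingers": 1},
    {"translation": [-10.7, 0, 4.7], "roll": 0, "fingers": 1},
    {"translation": [-10.7, 0, 4.7], "roll": 0, "fingers": 1},
  ],
)

```text
clock: 8.25
eef_pos: [0.5883, 0.1043, 0.2805]
tool_rot: [0.993, 0.114, 0.003, 0.0]
ft_force: [-0.9, -1.6, -1.3]
grip_width: 0.0121
```

```bash
python3 arc.py 0.9 0.44 18; python3 - <<'E'
from h import *
s=shot("scene","pics/s5.png"); c=shot("wrist","pics/w5.png")
cv2.imwrite("pics/c5.png",np.hstack([c["pixels"][:,:,::-1][:, 56:456],cv2.resize(s["pixels"][80:240,220:387,::-1],(400,384))]))
print(bot.get_obs()["ft_force"],bot.get_obs()["grip_width"])
E
```

```text
off arc mm [-1.3 -1.6 -2.5] phi meas 0.888328449661354
[-0.48, -0.0, 0.38] 0.874
[-0.95, -0.0, 0.78] 0.849
[-1.4, -0.0, 1.19] 0.823
[-1.85, -0.01, 1.61] 0.798
[-2.29, -0.01, 2.04] 0.772
[-2.71, -0.01, 2.48] 0.747
[-3.12, -0.01, 2.94] 0.721
[-3.53, -0.01, 3.4] 0.696
[-3.92, -0.01, 3.87] 0.67
[-4.29, -0.01, 4.36] 0.644
[-4.66, -0.02, 4.85] 0.619
[-5.01, -0.02, 5.35] 0.593
[-5.35, -0.02, 5.86] 0.568
[-5.68, -0.02, 6.38] 0.542
[-5.99, -0.02, 6.91] 0.517
[-6.29, -0.02, 7.44] 0.491
[-6.58, -0.02, 7.99] 0.466
[-6.85, -0.02, 8.54] 0.44
[-2.26256698 -1.79343246 -0.797794  ] 0.011781771858007222
```

View pics/c5.png

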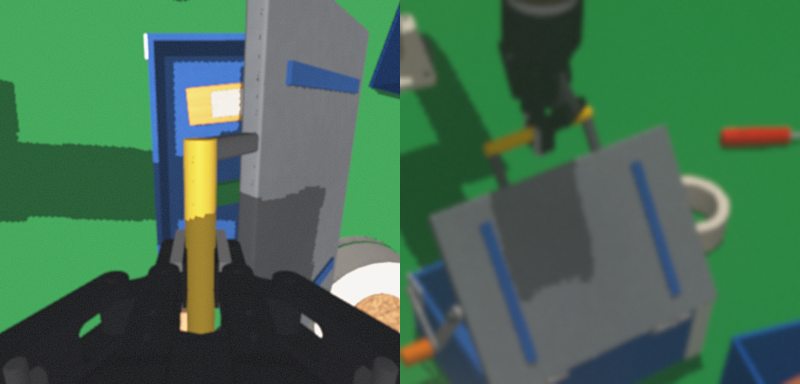

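The lid follows the grip (about 0.87 rad) with small forces, so I continue.

Call:
play_rows(
  motion=[
    {"translation": [-0.45, 0, 0.35], "roll": 0, "fingers": 1},
    {"translation": [-0.9, 0, 0.75], "roll": 0, "fingers": 1},
    {"translation": [-1.4, 0, 1.15], "roll": 0, "fingers": 1},
    {"translation": [-1.8, 0, 1.6], "roll": 0, "fingers": 1},
    {"translation": [-2.25, 0, 2.0], "roll": 0, "fingers": 1},
    {"translation": [-2.65, 0, 2.45], "roll": 0, "fingers": 1},
    {"translation": [-3.05, 0, 2.9], "roll": 0, "fingers": 1},
    {"translation": [-3.45, 0, 3.35], "roll": 0, "fingers": 1},
    {"translation": [-3.85, 0, 3.8], "roll": 0, "fingers": 1},
    {"translation": [-4.2, 0, 4.3], "roll": 0, "fingers": 1},
    {"translation": [-4.6, 0, 4.8], "roll": 0, "fingers": 1},
    {"translation": [-4.95, 0, 5.3], "roll": 0, "fingers": 1},
    {"translation": [-5.3, 0, 5.8], "roll": 0, "fingers": 1},
    {"translation": [-5.6, 0, 6.3], "roll": 0, "fingers": 1},
    {"translation": [-5.9, 0, 6.85], "roll": 0, "fingers": 1},
    {"translation": [-6.2, 0, 7.4], "roll": 0, "fingers": 1},
    {"translation": [-6.5, 0, 7.9], "roll": 0, "fingers": 1},
    {"translation": [-6.75, 0, 8.45], "roll": 0, "fingers": 1},
    {"translation": [-6.75, 0, 8.45], "roll": 0, "fingers": 1},
  ],
)

```text
clock: 9.93
eef_pos: [0.5232, 0.0891, 0.1943]
tool_rot: [0.993, 0.114, 0.003, 0.0]
ft_force: [1.3, -4.2, -4.0]
grip_width: 0.0122
```

```bash
python3 arc.py 0.44 0.025 18; python3 -c "
from workcell import bot
o=bot.get_obs();print(o['ft_force'],o['grip_width'])"
```

```text
off arc mm [-0.2 -1.5 -3. ] phi meas 0.42779536858370426
[-0.23, -0.0, 0.5] 0.417
[-0.45, -0.0, 1.01] 0.394
[-0.66, -0.0, 1.52] 0.371
[-0.86, -0.0, 2.04] 0.348
[-1.05, -0.0, 2.56] 0.325
[-1.22, -0.01, 3.09] 0.302
[-1.38, -0.01, 3.61] 0.279
[-1.53, -0.01, 4.15] 0.256
[-1.67, -0.01, 4.68] 0.232
[-1.79, -0.01, 5.22] 0.209
[-1.9, -0.01, 5.76] 0.186
[-2.0, -0.01, 6.31] 0.163
[-2.09, -0.01, 6.86] 0.14
[-2.16, -0.01, 7.4] 0.117
[-2.22, -0.01, 7.95] 0.094
[-2.27, -0.01, 8.51] 0.071
[-2.31, -0.01, 9.06] 0.048
[-2.33, -0.01, 9.61] 0.025
[ 1.29109839 -4.1721205  -3.98325324] 0.01220469465687467
```

Call:
play_rows(
  motion=[
    {"translation": [-0.25, 0, 0.5], "roll": 0, "fingers": 1},
    {"translation": [-0.45, 0, 1.0], "roll": 0, "fingers": 1},
    {"translation": [-0.65, 0, 1.5], "roll": 0, "fingers": 1},
    {"translation": [-0.85, 0, 2.05], "roll": 0, "fingers": 1},
    {"translation": [-1.05, 0, 2.55], "roll": 0, "fingers": 1},
    {"translation": [-1.2, 0, 3.1], "roll": 0, "fingers": 1},
    {"translation": [-1.4, 0, 3.6], "roll": 0, "fingers": 1},
    {"translation": [-1.55, 0, 4.15], "roll": 0, "fingers": 1},
    {"translation": [-1.65, 0, 4.7], "roll": 0, "fingers": 1},
    {"translation": [-1.8, 0, 5.2], "roll": 0, "fingers": 1},
    {"translation": [-1.9, 0, 5.75], "roll": 0, "fingers": 1},
    {"translation": [-2.0, 0, 6.3], "roll": 0, "fingers": 1},
    {"translation": [-2.1, 0, 6.85], "roll": 0, "fingers": 1},
    {"translation": [-2.15, 0, 7.4], "roll": 0, "fingers": 1},
    {"translation": [-2.2, 0, 7.9], "roll": 0, "fingers": 1},
    {"translation": [-2.25, 0, 8.3], "roll": 0, "fingers": 1},
    {"translation": [-2.3, 0, 8.7], "roll": 0, "fingers": 1},
    {"translation": [-2.3, 0, 9.0], "roll": 0, "fingers": 1},
    {"translation": [-2.3, 0, 9.0], "roll": 0, "fingers": 1},
  ],
)

```text
clock: 11.52
eef_pos: [0.5011, 0.0839, 0.1042]
tool_rot: [0.993, 0.114, 0.002, 0.0]
ft_force: [-0.7, -5.1, -2.7]
grip_width: 0.0118
```

```bash
python3 - <<'E'
from h import *
s=shot("scene","pics/s6.png"); c=shot("top","pics/t6.png")
cv2.imwrite("pics/c6.png",np.hstack([cv2.resize(s["pixels"][130:290,190:357,::-1],(400,384)),cv2.resize(c["pixels"][90:250,150:317,::-1],(400,384))]))
print(bot.get_obs()["ft_force"],bot.get_obs()["grip_width"],bot.get_obs()["eef_pos"])
E
```

```text
[ 0.1285308  -5.71183617 -3.71931744] 0.011971706375569801 [0.50113523 0.08393546 0.10442863]
```

View pics/c6.png

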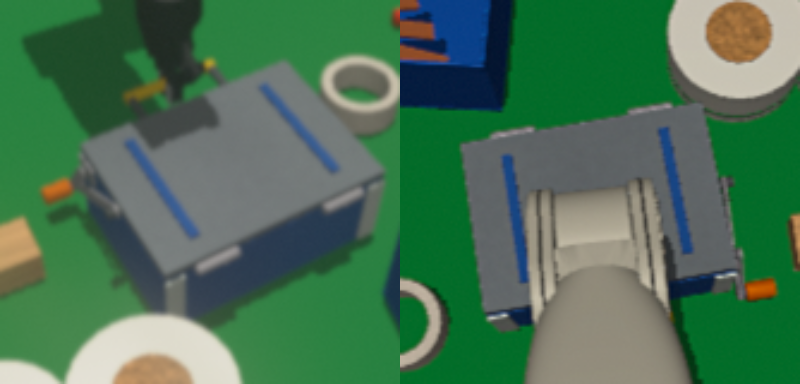

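The lid is almost flat with the stay folded as expected and the bystanders in place. I press on gently to the stop.

Call:
play_rows(
  motion=[
    {"translation": [0, 0, 0.1], "roll": 0, "fingers": 1},
    {"translation": [0, 0, 0.2], "roll": 0, "fingers": 1},
    {"translation": [0, 0, 0.3], "roll": 0, "fingers": 1},
    {"translation": [0, 0, 0.4], "roll": 0, "fingers": 1},
    {"translation": [0, 0, 0.4], "roll": 0, "fingers": 1},
    {"translation": [0, 0, 0.4], "roll": 0, "fingers": 1},
  ],
)

```text
clock: 12.12
eef_pos: [0.501, 0.0839, 0.1006]
tool_rot: [0.993, 0.114, 0.002, 0.0]
ft_force: [-1.9, -6.0, -1.3]
grip_width: 0.0119
```

Call:
play_rows(
  motion=[
    {"translation": [0, 0, 0.1], "roll": 0, "fingers": 1},
    {"translation": [0, 0, 0.2], "roll": 0, "fingers": 1},
    {"translation": [0, 0, 0.3], "roll": 0, "fingers": 1},
    {"translation": [0, 0, 0.3], "roll": 0, "fingers": 1},
    {"translation": [0, 0, 0.3], "roll": 0, "fingers": 1},
  ],
)

```text
clock: 12.53
eef_pos: [0.5008, 0.0839, 0.0977]
tool_rot: [0.993, 0.114, 0.002, 0.0]
ft_force: [-2.1, -6.1, -1.2]
grip_width: 0.0121
```

Call:
play_rows(
  motion=[
    {"translation": [0, 0, 0.1], "roll": 0, "fingers": 1},
    {"translation": [0, 0, 0.2], "roll": 0, "fingers": 1},
    {"translation": [0, 0, 0.3], "roll": 0, "fingers": 1},
    {"translation": [0, 0, 0.3], "roll": 0, "fingers": 1},
    {"translation": [0, 0, 0.3], "roll": 0, "fingers": 1},
  ],
)

```text
clock: 12.95
eef_pos: [0.5008, 0.0839, 0.0947]
tool_rot: [0.993, 0.114, 0.002, 0.0]
ft_force: [-2.4, -6.1, -1.1]
grip_width: 0.0122
```

```bash
python3 - <<'E'
from h import *
s=shot("scene","pics/s7.png"); c=shot("wrist","pics/w7.png")
cv2.imwrite("pics/c7.png",np.hstack([c["pixels"][:,:,::-1][:, 56:456],cv2.resize(s["pixels"][130:290,190:357,::-1],(400,384))]))
o=bot.get_obs();print(o["ft_force"],o["ft_torque"],o["grip_width"],o["eef_pos"])
hsv=cv2.cvtColor(s["pixels"],cv2.COLOR_RGB2HSV); m=cv2.inRange(hsv,(20,120,80),(34,255,255))[140:200,220:310]
p=(np.argwhere(m)[:,::-1]+[220,140]).astype(np.float32);q=cv2.minAreaRect(p);print(q)
hx=np.array([np.cos(.226),np.sin(.226),0]);hin=np.array([.735,.1393,.1])
print("expected shut",proj(s,hin-hx*.24+[0,0,.006]),"7mm up",proj(s,hin-hx*.24+[0,0,.013]))
E
```

```text
[-2.79108722 -5.8164655  -1.05625568] [-0.98394287 -0.18874242  0.04220942] 0.012084276912667804 [0.50075575 0.08383661 0.09472473]
((260.3646240234375, 165.9281768798828), (5.185614109039307, 39.35749053955078), 68.55226135253906)
expected shut [260.76139761 165.57003917] 7mm up [260.72893901 163.82937414]
```

View pics/c7.png

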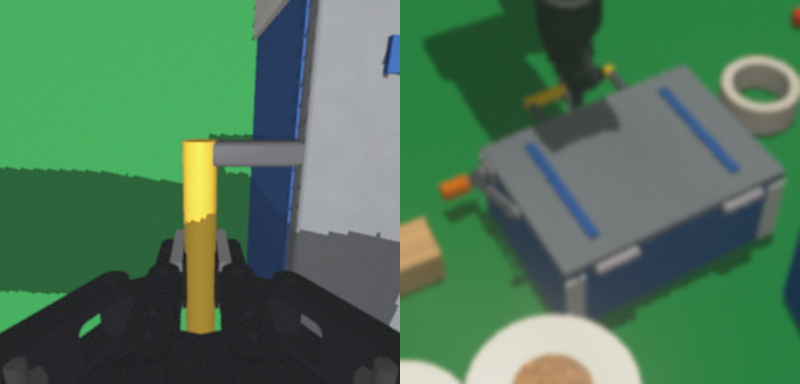

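The lid looks flat, but the force hasn't risen. I'll check whether the bar is still following, using the earlier picture.

```bash
python3 - <<'E'
from h import *
for f in ("s6","s7"):
    im=cv2.imread(f"pics/{f}.png"); hsv=cv2.cvtColor(im,cv2.COLOR_BGR2HSV); m=cv2.inRange(hsv,(20,120,80),(34,255,255))[140:200,220:310]
    p=np.argwhere(m)[:,::-1]+[220,140]; L=p[p[:,0]<255]; R_=p[p[:,0]>266]; print(f,L.mean(0),len(L),R_.mean(0),len(R_))
a=cv2.cvtColor(cv2.imread("pics/s6.png"),cv2.COLOR_BGR2GRAY).astype(np.float32);b=cv2.cvtColor(cv2.imread("pics/s7.png"),cv2.COLOR_BGR2GRAY).astype(np.float32)
for nm,(x,y,w,h) in {"lidfront-left":(222,180,20,20),"knob":(204,198,20,20),"lid stripe":(235,183,30,30),"block":(190,218,20,30),"handle bar left":(238,160,18,18)}.items():
    print(nm,cv2.phaseCorrelate(a[y:y+h,x:x+w],b[y:y+h,x:x+w],cv2.createHanningWindow((w,h),cv2.CV_32F)))
for f in("w5","w7"):
    im=cv2.imread(f"pics/{f}.png"); hsv=cv2.cvtColor(im,cv2.COLOR_BGR2HSV); m=cv2.inRange(hsv,(20,120,60),(34,255,255)); print(f,[ (np.flatnonzero(m[r]).min(),np.flatnonzero(m[r]).max()) for r in(160,200,240,300)], np.flatnonzero(m[:,256]).min())
E
```

```text
s6 [248.38983051 168.15254237] 59 [276.5 156.5] 14
s7 [248.55737705 170.3442623 ] 61 [276.375  158.8125] 16
lidfront-left ((0.45266044414759676, 0.43702980023943105), 0.8660896331071853)
knob ((-0.45631010712644837, -0.991999448520291), 0.8027414441108703)
lid stripe ((-0.2325061561651065, 0.16450855904016848), 0.9225937059190539)
block ((0.03653589994830497, -0.09118322228000153), 0.9820365115006765)
handle bar left ((0.5394093374744866, 1.1465560972919224), 1.0302788652019736)
w5 [(np.int64(240), np.int64(272)), (np.int64(241), np.int64(272)), (np.int64(241), np.int64(271)), (np.int64(242), np.int64(270))] 88
w7 [(np.int64(239), np.int64(268)), (np.int64(239), np.int64(272)), (np.int64(241), np.int64(271)), (np.int64(242), np.int64(270))] 139
```

The bar did follow (about 2.2 px, 9 mm), so the stop hasn't been reached. I continue in 1 mm rows.

Call:
play_rows(
  motion=[
    {"translation": [0, 0, 0.1], "roll": 0, "fingers": 1},
    {"translation": [0, 0, 0.2], "roll": 0, "fingers": 1},
    {"translation": [0, 0, 0.3], "roll": 0, "fingers": 1},
    {"translation": [0, 0, 0.3], "roll": 0, "fingers": 1},
  ],
)

```text
clock: 13.38
eef_pos: [0.5008, 0.0839, 0.0941]
tool_rot: [0.993, 0.114, 0.003, 0.0]
ft_force: [-9.8, -7.2, 15.6]
grip_width: 0.0121
```

The force jumped to 15.6 N upward, so the lid is on its stop. I release with a small opening, since the rear finger has limited room, and rise.

Call:
play_rows(
  motion=[
    {"translation": [0, 0, -0.1], "roll": 0, "fingers": 0.6},
    {"translation": [0, 0, -0.1], "roll": 0, "fingers": 0.4},
    {"translation": [0, 0, -0.1], "roll": 0, "fingers": 0.35},
    {"translation": [0, 0, -0.1], "roll": 0, "fingers": 0.35},
    {"translation": [0, 0, -0.1], "roll": 0, "fingers": 0.35},
    {"translation": [0, 0, -1], "roll": 0, "fingers": 0.35},
    {"translation": [0, 0, -2.5], "roll": 0, "fingers": 0.35},
    {"translation": [0, 0, -5], "roll": 0, "fingers": 0.35},
    {"translation": [0, 0, -8], "roll": 0, "fingers": 0.35},
    {"translation": [-6, 0, -12], "roll": 0, "fingers": 0.35},
    {"translation": [-12, 0, -15], "roll": 0, "fingers": 0.35},
    {"translation": [-12, 0, -15], "roll": 0, "fingers": 0.35},
    {"translation": [-12, 0, -15], "roll": 0, "fingers": 0.35},
    {"translation": [-12, 0, -15], "roll": 0, "fingers": 0.35},
  ],
)

```text
clock: 14.55
eef_pos: [0.3829, 0.0568, 0.2448]
tool_rot: [0.993, 0.114, 0.006, -0.0]
ft_force: [0.4, -0.3, -0.5]
grip_width: 0.0278
```

```bash
python3 - <<'E'
from h import *
import pickle
s=shot("scene","pics/s8.png"); t=shot("top","pics/t8.png")
cv2.imwrite("pics/c8.png",np.hstack([cv2.resize(s["pixels"][130:290,190:357,::-1],(400,384)),cv2.resize(t["pixels"][90:250,120:353,::-1],(400,275))[:384] if 0 else cv2.resize(t["pixels"][90:250,190:357,::-1],(400,384))]))
hsv=cv2.cvtColor(s["pixels"],cv2.COLOR_RGB2HSV); m=cv2.inRange(hsv,(20,120,80),(34,255,255))[140:200,220:310]
p=np.argwhere(m)[:,::-1]+[220,140]; L=p[p[:,0]<255]; R_=p[p[:,0]>266]; print(L.mean(0),R_.mean(0)); q=cv2.minAreaRect(p.astype(np.float32)); print(q)
hx=np.array([np.cos(.226),np.sin(.226),0]);hin=np.array([.735,.1393,.1]); print("exp",proj(s,hin-hx*.24+[0,0,.006]))
t0=pickle.load(open("top0.pkl","rb"))
for nm,(x,y,w,h) in {"block":(308,170,46,36),"tape":(122,200,54,48)}.items():
    print(nm,"diff",np.abs(t0["pixels"][y:y+h,x:x+w].astype(int)-t["pixels"][y:y+h,x:x+w]).mean())
print(bot.get_obs()["ft_force"],bot.get_obs()["grip_width"])
E
```

```text
[248.23529412 170.23529412] [272.15517241 160.82758621]
((260.2054748535156, 166.04794311523438), (5.852057456970215, 39.67694854736328), 69.44395446777344)
exp [260.76139761 165.57003917]
block diff 8.5006038647343
tape diff 7.624871399176954
[ 0.13844072 -0.07936355 -0.10049867] 0.027818665622355476
```

View pics/c8.png

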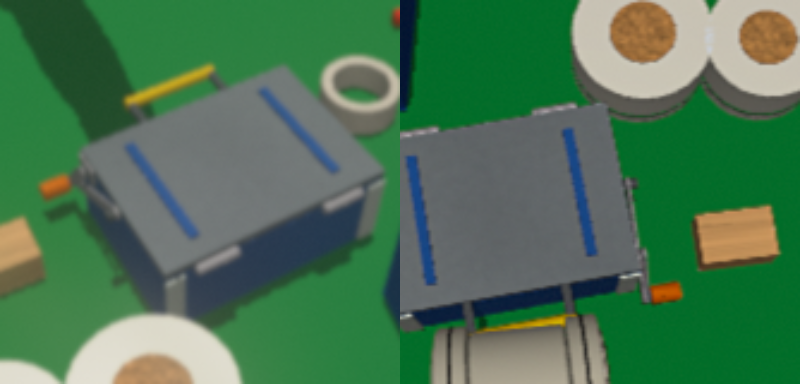

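The lid lies flat with the handle within 0.5 px of its shut position and the stay folded. The gripper is clear of everything, so I'm handing in.

```bash
python3 -c "
from workcell import bot
bot.job_done();print('done')"
```

```text
the job is handed in; nothing more can be done
done
```

The lid is shut and the job is handed in at about 14.6 s of the 61 s allowed. I pushed the knee knob down to break the stay. Then I pinched the handle and lowered the lid along its arc (about 5 s of motion) until it met its stop. I opened the jaws slightly, rose and backed off.

What the checks showed:
- **Stay broken:** after the push the knob had moved about 26 mm and the lid was still at about 1.37 rad. I did not measure the knee angle itself.
- **Lid shut:** the force on the tool jumped to about 16 N upward at the stop. After release the handle was within 0.5 px (about 2 mm) of its computed shut position, on the low side. The stay looked folded.
- **Robot clear:** after backing off, the force reading was about 0 N.
- **Tape roll and block:** both looked to be where they started. Their picture areas changed slightly (mean difference about 8 grey levels); I took this for shadows and did not measure their positions.

One disagreement: the tool had to go about 8 mm lower than the geometry predicted before the lid met its stop. This was probably an offset of the bar in the grip. The pictures showed the bar following the tool all the way down.

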